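Drop a batch from the trap hopper at the green index

ROBOT

A 7-joint arm with a two-finger parallel gripper is mounted at the origin on the work surface. World frame = base frame: x ahead of the robot, y to its left, z up, the work surface at z = 0. Lengths are in m, angles in rad, forces in N, time in s.
With the tool pointing down it reaches from about 0.425 to 0.875 m from the base axis. Payload 4.7 kg.
Tool frame: the origin (TCP) lies midway between the tips of the shut fingers; the grasp point (between the pads) lies 19 mm behind it; z points along the fingers, y is the direction in which the jaws open and shut (so a half turn about z gives the same grasp; the last joint's range is limited). The gripper opens to 87 mm and grips with 3 to 60 N. Pads are 19 mm wide; open, the fingers measure 117 mm over their backs; the gripper's body (75 mm by 190 mm) begins 51 mm behind the grasp point.
Start: joints at [1.318, 0.321, -0.07, 1.45, 0.023, 1.371, -0.057], TCP at [0.171, -0.627, 0.223] pointing down, gripper open.
Joint ranges: [-2.86, 2.86], [-0.3, 2.09], [-1.38, 1.24], [0.06, 2.45], [-1.56, 4.7], [0.09, 2.05], [-2.69, 2.69]. Speed limits (rad/s): [2.57, 2.57, 3.14, 3.14, 3.14, 3.14, 3.14].

INTERFACE

Orientations are given as a rotation vector (axis times angle).
In Python, from bench import * gives the robot as it stands. The module is installed in compiled form; this text tells all that it offers.
- The arm moves only by the tool play_rows, never from a script. Its argument "series" is one flat list of numbers, 7 for each row, row after row: the opening in per cent of the stroke, from 0 (shut) to 100 (fully open), then the shift along the tool's x, y, z in m, then the turn, a rotation vector about the tool's x, y, z in degrees. In form: [fingers, tx, ty, tz, rx, ry, rz, fingers, tx, ty, tz, rx, ry, rz, ...]. A call has 1 to 10 rows; each row is the pose to reach, as a shift and turn from the pose commanded when the call began, along the tool's axes at that moment; what a row does not reach only later rows make up. A row lasts 1/12 s, in which the tool goes at most 41.7 mm and 7.16 degrees, less where a joint would pass 70% of its speed; a pose out of reach is approached as far as the arm can. A call with a gripper value outside its range is refused whole. The fingers move at their own pace and stop on an object; "force" is the grip in N (left out, the last holds). Time passes only in rows, so rows that repeat a pose let the fingers close. It gives the time, the measured TCP pose, the force and the opening at its end, in the units of the state.
- get_state(): the state, without advancing time (a new reading comes with each control period).
- get_image(name): name is "scene" or "top" or "wrist"; returns a dict with "frame" (420x560x3 uint8, red, green, blue), "fx", "fy", "cx", "cy" (pixels), "D" ([k1, k2, p1, p2, k3] as OpenCV has them; the pictures are not rectified), "R" (3x3) and "t" (3): a world point X has camera coordinates R X + t. Camera axes: x right, y down, z forward; pixel columns grow to the right and rows downward; lengths in m; the calibration is good to about 2 mm. A picture is of the moment at which its call begins. There is no depth.
- close_job(): hands the job in, once; it reports no verdict.
The state is a dict: "time": time; "joint_positions": joint angles; "qd": joint speeds; "joint_torque": joint torques, N m; "position": TCP position; "tool_rot": TCP orientation; "ft_force": force on the tool from outside, world axes, zero at the start; "torque": the same for the moment, N m; "grip_width": opening from 0.0 (shut) to 1.0 (fully open).
Only numpy, scipy, OpenCV 4.12 (cv2) and the standard library are available. Lean on these libraries where they do the work, as an engineer would, in place of code of your own. Each camera call takes 0.05 s, during which the arm holds its last target.

TASK

Turn the hopper's knob clockwise (seen from above) until its white pointer stands at the green index, without going past it, and keep it there for a second or so, until all four purple shells have dropped through the trap door into the blue tray. Then turn the knob back fully home to the red mark so that the trap door is shut, and let go; leave the tray and everything else on the table where it is.

Things in the scene. Friction and masses are not known exactly. Their poses are not given: they have to be found in the camera images.
- knob (a joint): angle of the black dial knob on the green gearbox beside the hopper: 0 when home (pointer at the red mark, trap door shut, against a stop), growing clockwise seen from above, hard stop at 1.65 rad. Vertical axis; stays where it is left (friction about 0.1 N m). Geared to the trap door: door angle = 1.25 x knob angle. The green index lies 0.9 to 1.3 rad from home.
- knob_grip (a point): point on the knob's vertical axis at grip height, 214 mm above the table. The knob: a black disc 60 mm across with an upright bar grip, 48 mm long (along the pointer), 14 mm thick, 34 mm high above the disc; this point is 24 mm above the disc, 10 mm below the bar's top. Pinch the bar's 14 mm from above. The hopper's rim, 11 mm higher, passes 92 mm from the axis (unit's +y side).
- pointer (a point): tip of the knob's pointer (a white line on bar and disc, on one side of the axis only), 34 mm from the knob's axis; it goes round with the knob.
- index_mark (a point): point of the green index, 34 mm from the knob's axis: middle of a green tab, 10 mm wide, on a grey ring under the knob, reaching out over the white dial. The pointer is at the index when this point and the pointer's tip coincide seen from above. Its x axis points to the knob's axis, its y axis clockwise. Fixed during the run.
- home_mark (a point): where the pointer's tip stands when the knob is home: 34 mm from the knob's axis, in line with the middle of the 8 mm wide red tick on the white dial (the other ticks are black).
- hopper: the fixed hopper unit: clear open-topped box, 108 x 108 mm, floor 160 and rim 225 mm above the table, between green side plates; origin on the table under the box's centre. The knob's axis is 150 mm along the unit's -y, on a 124 mm square gearbox; the pointer's home direction is the unit's -x. The floor is an orange trap door hinged at its -x edge; it hangs down as it opens.
- tray: loose open blue tray, 180 (x) x 130 (y) x 45 mm, 4 mm walls, standing on the table under the hopper; origin at the centre of its underside, z up.
- shell1_mid (a point): centre (half-way up) of purple shell 1 of four, an open plastic tub 38 x 26 x 14 mm, 18 g; it starts lying on the hopper's trap door
- shell2_mid (a point): centre (half-way up) of purple shell 2 of four, an open plastic tub 38 x 26 x 14 mm, 18 g; it starts lying on the hopper's trap door
- shell3_mid (a point): centre (half-way up) of purple shell 3 of four, an open plastic tub 38 x 26 x 14 mm, 18 g; it starts lying on the hopper's trap door
- shell4_mid (a point): centre (half-way up) of purple shell 4 of four, an open plastic tub 38 x 26 x 14 mm, 18 g; it starts lying on the hopper's trap door
- bottle: bystander: the drinks bottle, black cap, green glass, 68 mm across and 200 mm tall, at the left
- driver: bystander: a yellow-handled screwdriver lying at the right
- stick: bystander: a wooden stick, 200 x 26 x 18 mm, lying at the right
- stray: bystander: a spare teal shell, 38 x 26 x 14 mm, lying on the table near the gearbox
- brush: bystander: a red-handled brush lying behind the tray, on the side away from the robot
- clearbox: bystander: an open clear plastic box, 120 x 90 x 60 mm, at the right
Mind the look-alikes: they are no part of the job. Leave any yellow look-alike of the part that bears shell3_mid alone.

How it is judged:
By the outcome, as a careful person would: the job done as asked, in the order asked, and still so for the second after the job is handed in, with the robot touching nothing.
It also fails if it takes over 38 s, if anything falls off the work surface, if the arm or the gripper's body presses on something with over 40 N, if the wrist force passes 120 N, or if a joint passes its speed limit or range.

## Working session

There is one attempt and no reset: what is moved stays moved. The work goes in short steps, Python scripts to look and compute and a tool call to move; the robot and the scene stay as the last step left them, time stands still between calls to the robot, and variables do not carry over. Pictures are saved under pics/ and viewed, and the job is handed in when it is done.

Besides the shell and the picture viewer there is one more tool, called after ">>>" in YAML: its name, and indented under it one key for each argument. play_rows: Moves the arm, as the interface text tells. Its arguments: {"type":"object","properties":{"series":{"type":"array"},"force":{"type":"number"}},"required":["series"]}

```bash
mkdir -p pics; python3 - <<'E'
from bench import *
import cv2,pickle
s=get_state();print({k:np.round(v,4) if 0 else v for k,v in s.items()})
for n in ["scene","top","wrist"]:
    d=get_image(n);cv2.imwrite(f"pics/{n}0.png",d["frame"][:,:,::-1]);pickle.dump(d,open(f"{n}0.pkl","wb"))
    print(n,d["fx"],d["cx"],d["cy"],d["D"],d["R"],d["t"])
E
```

```text
{'time': 0.0, 'joint_positions': array([ 1.31807833,  0.3218154 , -0.07009149,  1.4517076 ,  0.02259352,
        1.37073875, -0.05689466]), 'qd': array([-0.00063586,  0.00015769,  0.00051216, -0.00090359, -0.00102633,
        0.00142482,  0.00020907]), 'joint_torque': array([ 3.32552527e-04, -4.91289711e+01, -4.03802879e-01, -3.12531173e+01,
       -6.38128188e-02,  4.37797525e-02,  1.57414393e-04]), 'position': array([ 0.17119519, -0.62648149,  0.2214501 ]), 'tool_rot': array([-3.11183336e+00, -4.17693279e-01,  5.30359999e-04]), 'ft_force': array([ 0.77133966, -1.98154437,  0.19738954]), 'torque': array([-0.03120082, -0.04795087, -0.00656297]), 'grip_width': 0.9985585352397242}
scene 433.9259068314472 281.6706807389476 213.4215801199551 [0.01384946 0.         0.         0.         0.        ] [[ 1.95040824e-01  9.80794821e-01 -7.71895506e-04]
 [ 7.71362620e-01 -1.53879132e-01 -6.17511879e-01]
 [-6.05771231e-01  1.19844615e-01 -7.86561176e-01]] [-0.10655944 -0.35960223  1.72058072]
top 432.18425187021745 283.27099596524835 211.14398732210933 [-0.04326297  0.          0.          0.          0.        ] [[-0.00554634 -0.99995852  0.00722481]
 [-0.98215006  0.00408885 -0.18805465]
 [ 0.1880173  -0.00813887 -0.98213199]] [-0.02223184  0.61258746  1.10900829]
wrist 310.97133340252407 277.9800758139269 212.0651165741216 [0.02508818 0.         0.         0.         0.        ] [[ 0.26380582 -0.96457052 -0.00319441]
 [-0.92180651 -0.2530825   0.29363583]
 [-0.28404091 -0.07451821 -0.95591202]] [-0.64945127 -0.03564367  0.39313328]
```

View pics/scene0.png

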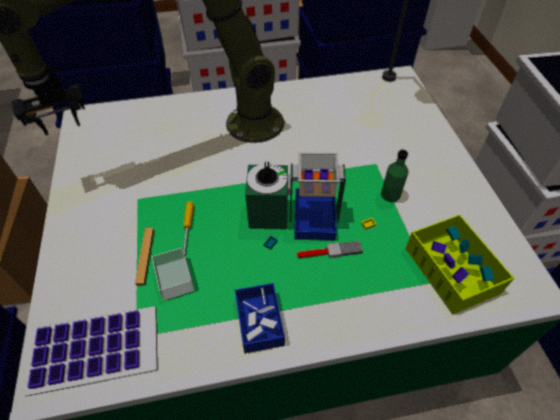

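View pics/top0.png

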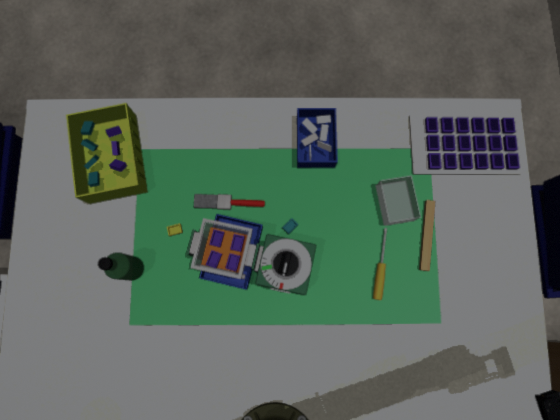

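View pics/wrist0.png

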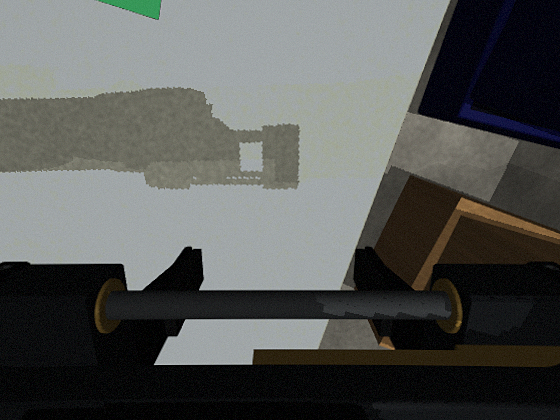

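```bash
python3 - <<'E'
import cv2
a=cv2.imread("pics/top0.png")[205:320,180:330];a=cv2.convertScaleAbs(a,alpha=1.6)
cv2.imwrite("pics/top0c.png",cv2.resize(a,None,fx=5,fy=5,interpolation=cv2.INTER_CUBIC))
a=cv2.imread("pics/scene0.png")[145:245,235:365]
a=cv2.convertScaleAbs(a,alpha=1.4)
cv2.imwrite("pics/scene0c.png",cv2.resize(a,None,fx=5,fy=5,interpolation=cv2.INTER_CUBIC))
E
```

```text
(no output)
```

View pics/top0c.png

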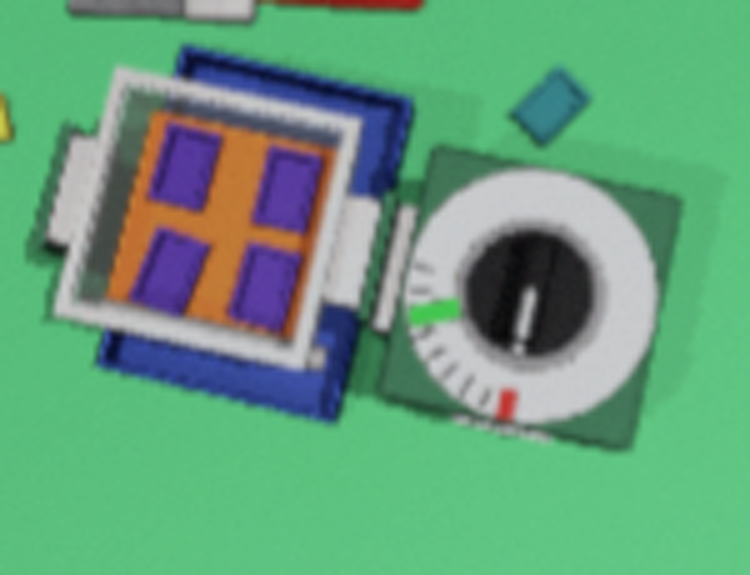

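View pics/scene0c.png

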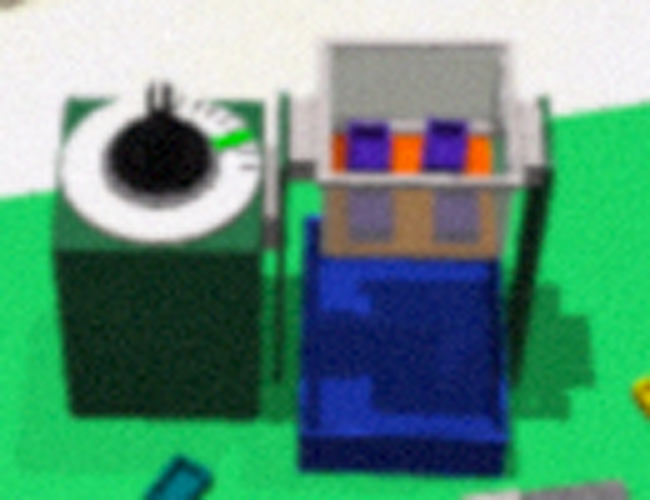

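```bash
cat > h.py <<'E'
import cv2,pickle,numpy as np
def K(d): return np.array([[d["fx"],0,d["cx"]],[0,d["fy"],d["cy"]],[0,0,1.]])
def ray(d,uv):
    p=cv2.undistortPoints(np.array([[uv]],float),K(d),np.array(d["D"]))[0,0]
    R=np.array(d["R"]);return -R.T@np.array(d["t"]), R.T@np.array([p[0],p[1],1.])
def onz(d,uv,z):
    o,v=ray(d,uv);return o+v*(z-o[2])/v[2]
def tri(d1,u1,d2,u2):
    o1,v1=ray(d1,u1);o2,v2=ray(d2,u2)
    s=np.linalg.lstsq(np.c_[v1,-v2],o2-o1,rcond=None)[0]
    a=o1+s[0]*v1;b=o2+s[1]*v2;return (a+b)/2,np.linalg.norm(a-b)
def proj(d,X):
    return cv2.projectPoints(np.array([X],float),cv2.Rodrigues(np.array(d["R"]))[0],np.array(d["t"]),K(d),np.array(d["D"]))[0][0,0]
def cents(m,off=(0,0),amin=5):
    n,l,st,c=cv2.connectedComponentsWithStats(m.astype(np.uint8))
    return [(int(st[i,4]),np.round(c[i]+off,1)) for i in range(1,n) if st[i,4]>=amin]
E
python3 - <<'E'
from h import *
T=pickle.load(open("top0.pkl","rb"));S=pickle.load(open("scene0.pkl","rb"))
def hsv(d):return cv2.cvtColor(d["frame"],cv2.COLOR_RGB2HSV)
def box(m,x0,y0,x1,y1):
    z=np.zeros_like(m);z[y0:y1,x0:x1]=m[y0:y1,x0:x1];return z
h=hsv(T)
gt=box((h[...,0]>50)&(h[...,0]<75)&(h[...,1]>130)&(h[...,2]>110),258,255,276,278)
print("green top",cents(gt)); print("red",cents(box((h[...,0]<8)&(h[...,1]>120),270,270,295,300)))
print("dark",cents(box(h[...,2]<50,262,240,312,290),amin=30))
print("purple",cents(box((h[...,0]>120)&(h[...,0]<145)&(h[...,1]>110),190,215,265,290)))
for u in cents(box(h[...,2]<50,262,240,312,290),amin=30): print(onz(T,u[1],.19))
hs=hsv(S)
gs=box((hs[...,0]>50)&(hs[...,0]<75)&(hs[...,1]>130)&(hs[...,2]>140),276,165,287,178)
print(cents(gs,amin=3)); 
cs=cents(gs,amin=3)
for a in cents(gt):
  for b in cs: print(tri(T,a[1],S,b[1]))
E
```

```text
green top [(27, array([266.3, 266.9]))]
red [(15, array([280.7, 285.7]))]
dark [(454, array([285.4, 262.7]))]
purple [(162, array([216.5, 238. ])), (158, array([237. , 242.4])), (164, array([213.3, 258.9])), (166, array([232.5, 262. ]))]
[ 0.46447696 -0.02841476  0.19      ]
[(12, array([280.8, 172.2]))]
(array([0.45529552, 0.01602309, 0.18284718]), np.float64(0.0008614746783608881))
```

```bash
cat >> h.py <<'E'
from scipy.spatial.transform import Rotation as Ro
def rel(s,P,Rt):
    "shift (m), rotvec deg in tool axes from state s to target"
    R0=Ro.from_rotvec(s["tool_rot"]);return R0.inv().apply(np.array(P)-s["position"]), np.degrees((R0.inv()*Rt).as_rotvec())
E
python3 - <<'E'
from h import *
from bench import *
T=pickle.load(open("top0.pkl","rb"));W=pickle.load(open("wrist0.pkl","rb"))
s=get_state();R0=Ro.from_rotvec(s["tool_rot"]);print(R0.as_matrix().round(3))
c=-np.array(W["R"]).T@W["t"];print("cam in tool",R0.inv().apply(c-s["position"]), "fwd",R0.inv().apply(W["R"][2]))
ax=onz(T,(286.4,263.2),.19);red=onz(T,(280.7,285.7),.182);gr=onz(T,(266.3,266.9),.182)
print(ax,red,gr)
p1=onz(T,(216.5,238),.167);p2=onz(T,(237,242.4),.167);print("shell row",p1,p2)
f=lambda v:np.degrees(np.arctan2(v[1],v[0]))
print(f(red-ax),f(gr-ax),np.linalg.norm((red-ax)[:2]),np.linalg.norm((gr-ax)[:2]))
E
```

```text
[[ 0.965  0.264 -0.   ]
 [ 0.264 -0.965  0.001]
 [-0.    -0.002 -1.   ]]
cam in tool [ 0.08148945  0.00085769 -0.1625127 ] fwd [-0.29354499 -0.00159157  0.95594394]
[ 0.46330003 -0.03074529  0.19      ] [ 0.41156052 -0.01719741  0.182     ] [0.4554127  0.01647584 0.182     ]
shell row [0.52625864 0.13736771 0.167     ] [0.51538671 0.08767252 0.167     ]
165.32665463476047 99.48255913315859 0.053483842104249224 0.04787530552265218
```

```bash
python3 - <<'E'
from h import *
from bench import *
s=get_state()
def D(yaw): # tool x at yaw, z down
    return Ro.from_euler('z',yaw,degrees=True)*Ro.from_rotvec([np.pi,0,0])
for P,y in [((.43,-.40,.33),80),((.463,-.031,.29),166)]:
    print(rel(s,P,D(y)))
    s=dict(s);s["position"]=np.array(P);s["tool_rot"]=D(y).as_rotvec()
E
```

```text
(array([ 0.30936047, -0.15049421, -0.10811462]), array([-7.99403741e-02, -4.37102064e-02, -6.47086663e+01]))
(array([ 0.36912445, -0.03157752,  0.04      ]), array([-3.19216792e-15, -1.54661589e-14, -8.60000000e+01]))
```

>>> play_rows:
  series: [100,0.04,-0.02,-0.05,0,0,-7,100,0.09,-0.04,-0.09,0,0,-14,100,0.31,-0.15,-0.108,0,0,-65,100,0.31,-0.15,-0.108,0,0,-65,100,0.31,-0.15,-0.108,0,0,-65,100,0.31,-0.15,-0.108,0,0,-65,100,0.31,-0.15,-0.108,0,0,-65,100,0.31,-0.15,-0.108,0,0,-65,100,0.31,-0.15,-0.108,0,0,-65,100,0.31,-0.15,-0.108,0,0,-65]

```text
time: 0.98
position: [0.439, -0.392, 0.3323]
tool_rot: [2.38, 2.047, 0.01]
ft_force: [1.2, 1.1, 0.6]
grip_width: 1.003
```

```bash
python3 - <<'E'
from h import *
from bench import *
s=get_state();D=lambda yaw:Ro.from_euler('z',yaw,degrees=True)*Ro.from_rotvec([np.pi,0,0])
print(s["position"],s["joint_positions"],rel(s,(.463,-.031,.29),D(166)))
E
```

```text
[ 0.43895824 -0.39204029  0.33227858] [ 1.0299386   0.18091651 -0.40036094  1.41946326  0.06439946  1.5519482
  0.48440995] (array([ 0.36042434, -0.03044108,  0.04339604]), array([ 4.13822405e-01,  7.27587732e-02, -8.45968389e+01]))
```

>>> play_rows:
  series: [100,0.36,-0.03,0.02,0,0,-85,100,0.36,-0.03,0.02,0,0,-85,100,0.36,-0.03,0.02,0,0,-85,100,0.36,-0.03,0.02,0,0,-85,100,0.36,-0.03,0.02,0,0,-85,100,0.36,-0.03,0.043,0,0,-85,100,0.36,-0.03,0.043,0,0,-85,100,0.36,-0.03,0.043,0,0,-85,100,0.36,-0.03,0.043,0,0,-85,100,0.36,-0.03,0.043,0,0,-85]

```text
time: 1.82
position: [0.4615, -0.0325, 0.2866]
tool_rot: [-0.737, -3.053, -0.002]
ft_force: [0.4, -0.3, 1.8]
grip_width: 0.998
```

```bash
python3 - <<'E'
from h import *
from bench import *
s=get_state();D=lambda yaw:Ro.from_euler('z',yaw,degrees=True)*Ro.from_rotvec([np.pi,0,0])
print(s["position"],s["joint_positions"],rel(s,(.463,-.031,.29),D(166)))
E
```

```text
[ 0.46150182 -0.03254049  0.28660713] [ 0.76825052 -0.10141803 -0.69192675  1.76700886 -0.06688153  1.45421087
  1.18398219] (array([-0.00062484,  0.00205828, -0.0033915 ]), array([  0.08008893,  -0.09251862, -13.13156253]))
```

```bash
python3 - <<'E'
from bench import *
import cv2,pickle
d=get_image("wrist");pickle.dump(d,open("wrist1.pkl","wb"))
cv2.imwrite("pics/wrist1.png",cv2.convertScaleAbs(d["frame"][:,:,::-1],alpha=1.3))
E
```

```text
(no output)
```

View pics/wrist1.png

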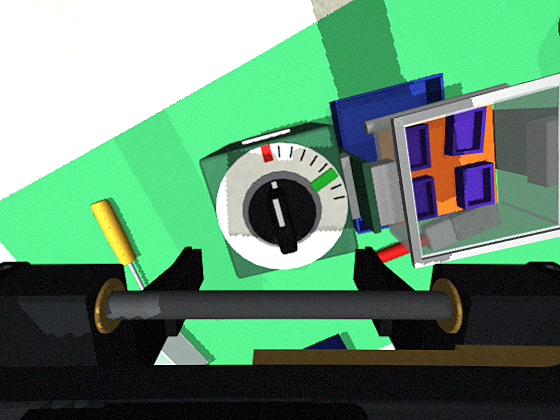

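```bash
python3 - <<'E'
from h import *
W=pickle.load(open("wrist1.pkl","rb"))
a=cv2.resize(W["frame"][125:280,200:360,::-1],None,fx=4,fy=3.8,interpolation=cv2.INTER_CUBIC)
cv2.imwrite("pics/wrist1c.png",a)
h=cv2.cvtColor(W["frame"],cv2.COLOR_RGB2HSV)
m=np.zeros(h.shape[:2],bool);m[125:285,205:358]=1
red=cents(m&((h[...,0]<8)|(h[...,0]>172))&(h[...,1]>150),amin=20)
sub=m.copy();sub[:, :300]=0;sub[200:]=0;sub[:,345:]=0
gr=cents(sub&(h[...,0]>50)&(h[...,0]<75)&(h[...,1]>170)&(h[...,2]>60),amin=20)
dk=m&(h[...,2]<75);dk[:, :245]=0;dk[:,322:]=0;dk[:160]=0
print(red,gr,cents(dk,amin=50))
f=lambda v:np.degrees(np.arctan2(v[1],v[0]))
for uv in [(283,209)]:
  ax=onz(W,uv,.19);print(ax)
  for r in red+gr:
    for z in (.18,.184,.188):
      p=onz(W,r[1],z);print(r,z,p,np.linalg.norm((p-ax)[:2]),f(p-ax))
E
```

```text
[(141, array([266.4, 152.8]))] [(286, array([323.5, 179.4]))] [(3628, array([282.3, 213.2]))]
[ 0.46047555 -0.02695793  0.19      ]
(141, array([266.4, 152.8])) 0.18 [ 0.41201328 -0.01813132  0.18      ] 0.04925953115648395 169.6776574884877
(141, array([266.4, 152.8])) 0.184 [ 0.41169062 -0.01781231  0.184     ] 0.04963478486440553 169.38210456295323
(141, array([266.4, 152.8])) 0.188 [ 0.41136797 -0.01749329  0.188     ] 0.05001133945424519 169.09099465116103
(286, array([323.5, 179.4])) 0.18 [0.45526046 0.01570394 0.18      ] 0.04297943790894359 96.96940144362743
(286, array([323.5, 179.4])) 0.184 [0.45429567 0.01552056 0.184     ] 0.04292566821467852 98.2774725848195
(286, array([323.5, 179.4])) 0.188 [0.45333088 0.01533718 0.188     ] 0.04289432133485035 99.58813982582669
```

View pics/wrist1c.png

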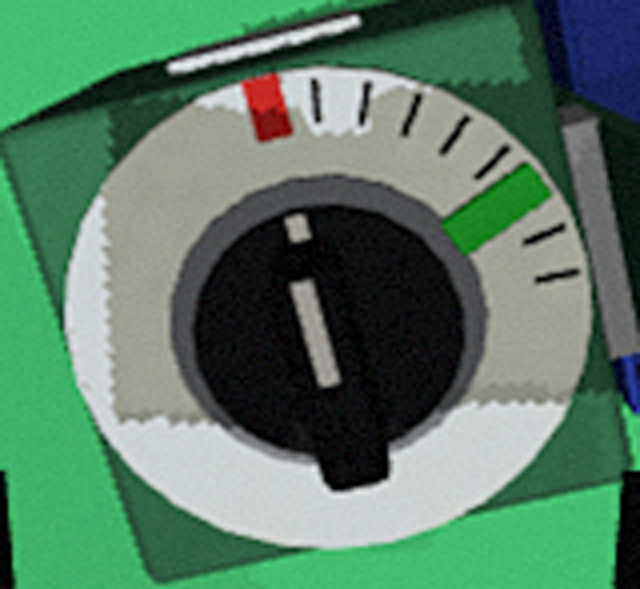

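```bash
python3 - <<'E'
from h import *
from scipy.optimize import least_squares
W=pickle.load(open("wrist1.pkl","rb"))
px=lambda c:(200+(c[0]+.5)/4-.5,125+(c[1]+.5)/3.8-.5)
def fit(pts,z):
    P=np.array([onz(W,px(c),z)[:2] for c in pts])
    r=least_squares(lambda q:np.hypot(*(P-q[:2]).T)-q[2],[.46,-.03,.03]);return r.x.round(4),np.sqrt((r.fun**2).mean()).round(5)
disc=[(194,320),(465,320),(250,228),(410,225),(212,385),(448,385),(270,437),(228,250),(440,258)]
dial=[(65,310),(592,310),(328,68),(328,548),(140,145),(520,150),(130,470),(525,475)]
ring=[(172,320),(487,320),(328,176),(230,215),(425,212)]
for z in (.188,.19): print("disc",z,fit(disc,z))
for z in (.172,.176,.18,.184): print("dial",z,fit(dial,z))
for z in (.18,.184,.187): print("ring",z,fit(ring,z))
f=lambda v:np.degrees(np.arctan2(v[1],v[0]))
a,b=onz(W,px((298,284)),.224),onz(W,px((331,386)),.224);print("bar line",a,b,f(a-b))
t=onz(W,px((297,226)),.19);print("disc line",t)
for z in(.178,.182):
  i,o=onz(W,px((256,82)),z),0
  r1,r2=onz(W,px((263,77)),z),onz(W,px((276,138)),z);print("red",f(r1-r2),r1,r2)
  g1,g2=onz(W,px((540,182)),z),onz(W,px((455,238)),z);print("gr",f(g1-g2),g1,g2)
E
```

```text
disc 0.188 (array([ 0.4628, -0.0289,  0.0296]), np.float64(0.00028))
disc 0.19 (array([ 0.4623, -0.0287,  0.0294]), np.float64(0.00028))
dial 0.172 (array([ 0.466 , -0.0306,  0.0611]), np.float64(0.00057))
dial 0.176 (array([ 0.4649, -0.0301,  0.0602]), np.float64(0.00056))
dial 0.18 (array([ 0.4638, -0.0296,  0.0593]), np.float64(0.00055))
dial 0.184 (array([ 0.4627, -0.0291,  0.0585]), np.float64(0.00054))
ring 0.18 (array([ 0.4644, -0.0298,  0.0355]), np.float64(0.00051))
ring 0.184 (array([ 0.4633, -0.0293,  0.0349]), np.float64(0.00051))
ring 0.187 (array([ 0.4624, -0.0289,  0.0345]), np.float64(0.0005))
bar line [ 0.44153957 -0.02550009  0.224     ] [ 0.4633529  -0.02963939  0.224     ] 169.2552991396003
disc line [ 0.43729565 -0.02390067  0.19      ]
red 163.8852746405857 [ 0.40587724 -0.01596499  0.178     ] [ 0.41922954 -0.01982265  0.178     ]
gr 98.77920846332525 [0.45464615 0.0270217  0.178     ] [0.45807489 0.00482011 0.178     ]
red 163.8852746405856 [ 0.40564741 -0.01568026  0.182     ] [ 0.41880291 -0.01948106  0.182     ]
gr 98.77920846332523 [0.45369752 0.02667287 0.182     ] [0.45707572 0.00479849 0.182     ]
```

```bash
python3 - <<'E'
from h import *
from bench import *
s=get_state();D=lambda yaw:Ro.from_euler('z',yaw,degrees=True)*Ro.from_rotvec([np.pi,0,0])
print(s["time"],s["position"],rel(s,(.463,-.029,.195),D(168)))
E
```

```text
1.8667 [ 0.46158322 -0.03667214  0.28703599] (array([0.00217428, 0.00753928, 0.09203219]), array([ -0.03373191,  -0.03549177, -15.02191457]))
```

>>> play_rows:
  series: [100,0.002,0.0075,0.03,0,0,-7,100,0.002,0.0075,0.045,0,0,-15,100,0.002,0.0075,0.045,0,0,-15,100,0.002,0.0075,0.045,0,0,-15,100,0.002,0.0075,0.045,0,0,-15,100,0.002,0.0075,0.045,0,0,-15]

```text
time: 2.37
position: [0.4645, -0.0339, 0.2438]
tool_rot: [0.364, 3.118, -0.0]
ft_force: [-0.2, -0.6, 0.3]
grip_width: 1.002
```

```bash
python3 - <<'E'
from h import *
from bench import *
s=get_state();D=lambda yaw:Ro.from_euler('z',yaw,degrees=True)*Ro.from_rotvec([np.pi,0,0])
d=get_image("wrist");pickle.dump(d,open("wrist2.pkl","wb"))
cv2.imwrite("pics/wrist2.png",cv2.convertScaleAbs(d["frame"][:,:,::-1],alpha=1.3))
print(s["time"],s["position"],rel(s,(.463,-.029,.195),D(168)))
s=get_state();print(s["position"],rel(s,(.463,-.029,.195),D(168)))
E
```

```text
2.3667 [ 0.46454561 -0.0338849   0.24383239] (array([0.00273166, 0.00439854, 0.04882667]), array([-0.00305529,  0.11935343, -1.32600812]))
[ 0.46447173 -0.03373065  0.2437436 ] (array([0.00261397, 0.00427047, 0.04873822]), array([-0.00623523,  0.11181889, -1.27656458]))
```

View pics/wrist2.png

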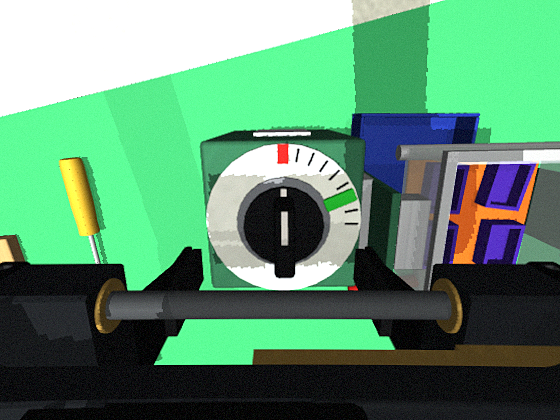

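>>> play_rows:
  series: [100,0.0025,0.004,0.02,0,0,-0.5,100,0.0025,0.004,0.04,0,0,-0.5,100,0.0025,0.004,0.0485,0,0,-0.5,100,0.0025,0.004,0.0485,0,0,-0.5,100,0.0025,0.004,0.0485,0,0,-0.5,100,0.0025,0.004,0.0485,0,0,-0.5]

```text
time: 2.92
position: [0.4631, -0.0289, 0.1953]
tool_rot: [0.346, 3.121, -0.0]
ft_force: [-0.3, -0.1, -0.5]
grip_width: 1.001
```

```bash
python3 - <<'E'
from h import *
from bench import *
d=get_image("wrist");pickle.dump(d,open("wrist3.pkl","wb"))
cv2.imwrite("pics/wrist3.png",cv2.convertScaleAbs(d["frame"][:,:,::-1],alpha=1.3))
s=get_state();D=lambda yaw:Ro.from_euler('z',yaw,degrees=True)*Ro.from_rotvec([np.pi,0,0])
print(s["position"],rel(s,(.463,-.029,.195),D(168)))
E
```

```text
[ 0.4631437  -0.02887558  0.19530873] (array([ 0.00011368, -0.00015281,  0.0003085 ]), array([-0.00316412,  0.1202592 , -0.62537115]))
```

View pics/wrist3.png

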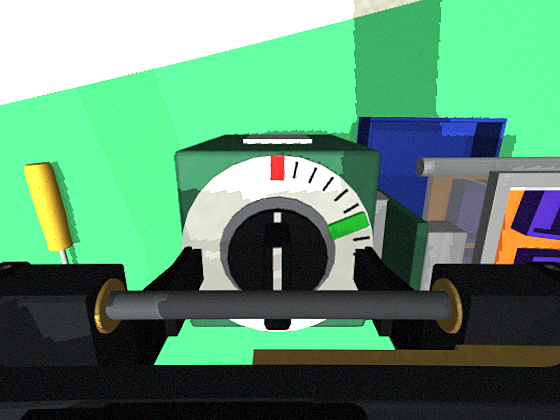

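>>> play_rows:
  series: [0,0,0,0,0,0,0,0,0,0,0,0,0,0,0,0,0,0,0,0,0,0,0,0,0,0,0,0,0,0,0,0,0,0,0,0,0,0,0,0,0,0,0,0,0,0,0,0,0,0,0,0,0,0,0,0]
  force: 30

```text
time: 3.63
position: [0.4622, -0.0287, 0.194]
tool_rot: [-0.345, -3.123, 0.0]
ft_force: [-0.4, -0.3, 0.3]
grip_width: 0.485
```

>>> play_rows:
  series: [0,0,0,0,0,0,0,0,0,0,0,0,0,0,0,0,0,0,0,0,0,0,0,0,0,0,0,0,0,0,0,0,0,0,0,0,0,0,0,0,0,0,0,0,0,0,0,0,0,0,0,0,0,0,0,0]

```text
time: 4.3
position: [0.4621, -0.0292, 0.194]
tool_rot: [-0.345, -3.122, 0.001]
ft_force: [-0.7, -1.5, 0.7]
grip_width: 0.159
```

>>> play_rows:
  series: [0,0,0,0,0,0,6,0,0,0,0,0,0,12,0,0,0,0,0,0,18,0,0,0,0,0,0,24,0,0,0,0,0,0,30,0,0,0,0,0,0,36,0,0,0,0,0,0,42,0,0,0,0,0,0,48,0,0,0,0,0,0,48,0,0,0,0,0,0,48]

```text
time: 5.13
position: [0.4625, -0.0286, 0.194]
tool_rot: [1.581, 2.714, 0.001]
ft_force: [0.8, -1.2, -0.9]
grip_width: 0.155
```

```bash
python3 - <<'E'
from h import *
from bench import *
s=get_state();X=Ro.from_rotvec(s["tool_rot"]).as_matrix()[:,0];print(s["position"],np.degrees(np.arctan2(X[1],X[0])),s["joint_positions"],s["torque"])
for n in("wrist","top"):
    d=get_image(n);pickle.dump(d,open(n+"4.pkl","wb"))
    cv2.imwrite(f"pics/{n}4.png",cv2.convertScaleAbs(d["frame"][:,:,::-1],alpha=1.3))
E
```

```text
[ 0.46251502 -0.02863376  0.19402682] 119.55478090273344 [ 0.76193607 -0.04561694 -0.72874042  1.91067518 -0.03201344  1.26446377
  0.55917853] [-0.17113019 -0.3709965  -0.07111033]
```

View pics/wrist4.png

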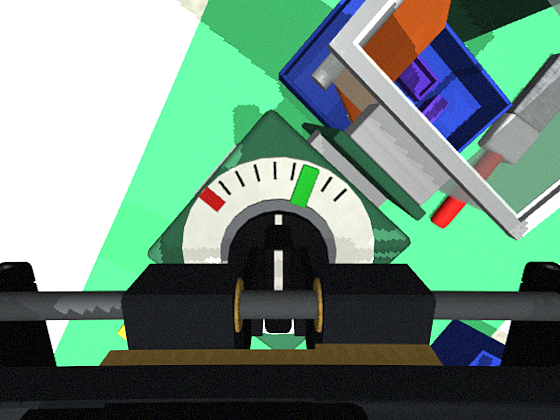

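View pics/top4.png

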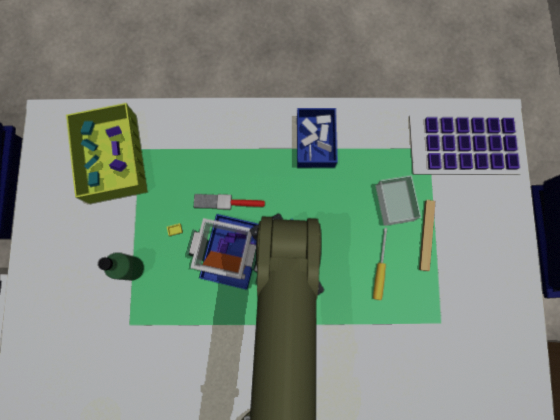

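```bash
cat > meas.py <<'E'
from h import *
import sys
def meas(d):
    h=cv2.cvtColor(d["frame"],cv2.COLOR_RGB2HSV)
    ax=np.array([.463,-.029])
    f=lambda p:np.degrees(np.arctan2(*(p[:2]-ax)[::-1]))
    # green tab: blob on white dial
    for z in (.182,):
        pg=proj(d,[.4553,.0157,z]);pr=proj(d,[.412,-.0175,z])
        for nm,p,m in(("green",pg,(h[...,0]>50)&(h[...,0]<75)&(h[...,1]>190)),("red",pr,((h[...,0]<8)|(h[...,0]>172))&(h[...,1]>150))):
            q=np.zeros(h.shape[:2],bool);x,y=map(int,p.round());q[max(y-24,0):y+24,max(x-18,0):x+18]=1
            for c in cents(q&m,amin=60):print(nm,c,onz(d,c[1],z).round(4),"ang",f(onz(d,c[1],z)).round(2))
    for z,X in((.19,27),(.224,15)):
        g=h[...,2].astype(int)
if __name__=="__main__":
    d=pickle.load(open(sys.argv[1],"rb"));meas(d)
    a=d["frame"][150:300,180:380,::-1];cv2.imwrite(sys.argv[2],cv2.resize(a,None,fx=4,fy=4,interpolation=cv2.INTER_CUBIC))
E
python3 meas.py wrist4.pkl pics/w4c.png;python3 meas.py wrist3.pkl pics/w3c.png
```

```text
green (657, array([304. , 185.5])) [0.4549 0.0159 0.182 ] ang 100.26
red (301, array([211.5, 198.8])) [ 0.4123 -0.0173  0.182 ] ang 167.01
green (570, array([347.6, 225.1])) [0.4546 0.0154 0.182 ] ang 100.68
red (312, array([277. , 167.5])) [ 0.4116 -0.0182  0.182 ] ang 168.16
```

View pics/w4c.png

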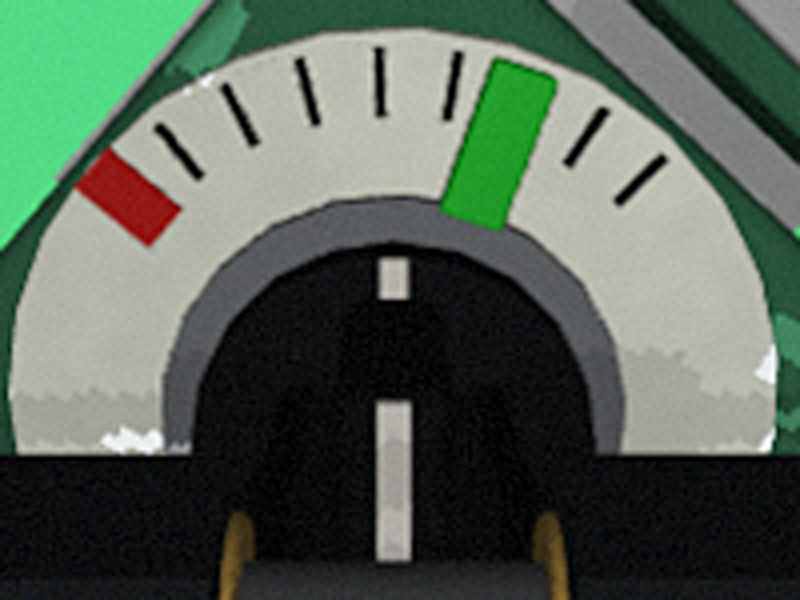

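>>> play_rows:
  series: [0,0,0,0,0,0,5,0,0,0,0,0,0,10,0,0,0,0,0,0,15,0,0,0,0,0,0,17,0,0,0,0,0,0,17,0,0,0,0,0,0,17]

```text
time: 5.73
position: [0.4627, -0.0286, 0.1941]
tool_rot: [1.965, 2.45, 0.001]
ft_force: [4.0, -1.6, -3.3]
grip_width: 0.158
```

```bash
python3 - <<'E'
from h import *
from bench import *
s=get_state();X=Ro.from_rotvec(s["tool_rot"]).as_matrix()[:,0];print(s["position"],np.degrees(np.arctan2(X[1],X[0])),s["torque"])
for n in("wrist","top"):
    d=get_image(n);pickle.dump(d,open(n+"5.pkl","wb"))
    cv2.imwrite(f"pics/{n}5.png",cv2.convertScaleAbs(d["frame"][:,:,::-1],alpha=1.3))
E
python3 meas.py wrist5.pkl pics/w5c.png
```

```text
[ 0.46272425 -0.02855238  0.19406682] 102.53136462299541 [-0.16680147 -0.85146076 -0.09277329]
green (654, array([280.8, 181.3])) [0.4551 0.0159 0.182 ] ang 99.95
red (289, array([198.5, 219.8])) [ 0.4127 -0.0172  0.182 ] ang 166.77
```

View pics/w5c.png

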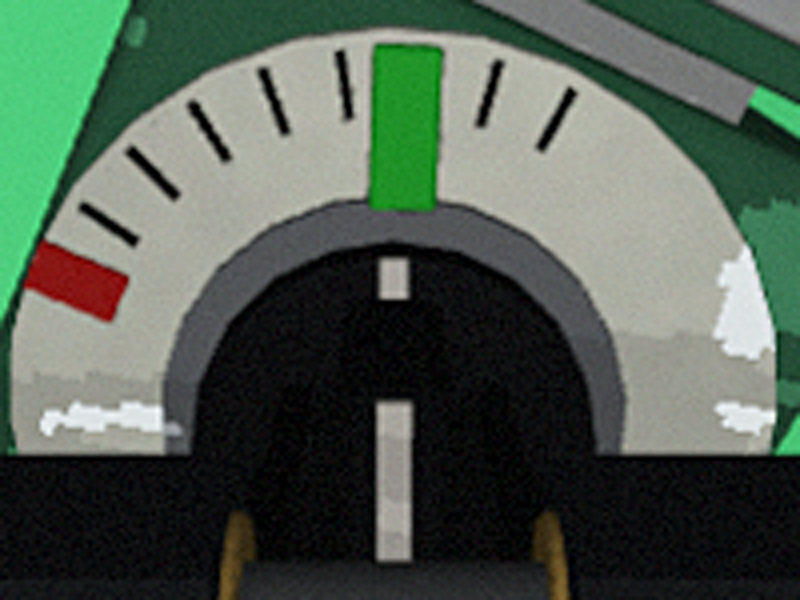

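View pics/wrist5.png

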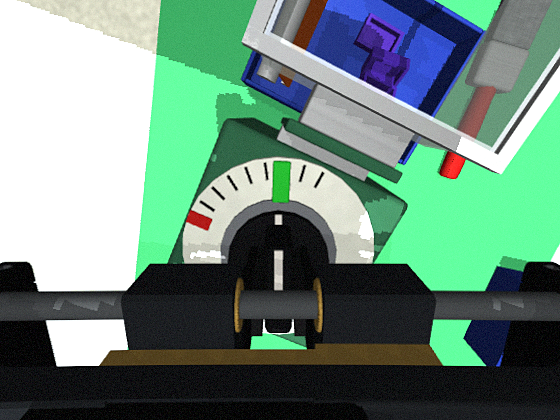

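>>> play_rows:
  series: [0,0,0,0,0,0,1,0,0,0,0,0,0,2,0,0,0,0,0,0,2,0,0,0,0,0,0,2,0,0,0,0,0,0,2,0,0,0,0,0,0,2]

```text
time: 6.33
position: [0.4627, -0.0286, 0.1941]
tool_rot: [2.01, 2.413, 0.001]
ft_force: [5.3, -0.5, -4.3]
grip_width: 0.16
```

```bash
python3 - <<'E'
from h import *
from bench import *
s=get_state();X=Ro.from_rotvec(s["tool_rot"]).as_matrix()[:,0];print(s["position"],np.degrees(np.arctan2(X[1],X[0])),s["torque"])
for n in("wrist","top","scene"):
    d=get_image(n);pickle.dump(d,open(n+"6.pkl","wb"))
    cv2.imwrite(f"pics/{n}6.png",cv2.convertScaleAbs(d["frame"][:,:,::-1],alpha=1.3))
a=cv2.imread("pics/scene6.png")[145:245,235:365];b=cv2.imread("pics/top6.png")[205:305,180:310];c=cv2.imread("pics/wrist6.png")[0:130,230:480]
cv2.imwrite("pics/m6.png",np.hstack([cv2.resize(x,(390,300),interpolation=cv2.INTER_CUBIC) for x in (a,b)]))
cv2.imwrite("pics/m6w.png",cv2.resize(c,None,fx=3,fy=3,interpolation=cv2.INTER_CUBIC))
E
python3 meas.py wrist6.pkl pics/w6c.png
```

```text
[ 0.46273556 -0.02856095  0.19407042] 100.41924212534603 [-0.15128525 -1.33616667  0.0035939 ]
green (669, array([277.7, 180.9])) [0.455  0.0161 0.182 ] ang 100.06
red (287, array([197.3, 222.6])) [ 0.4127 -0.0172  0.182 ] ang 166.8
```

View pics/w6c.png

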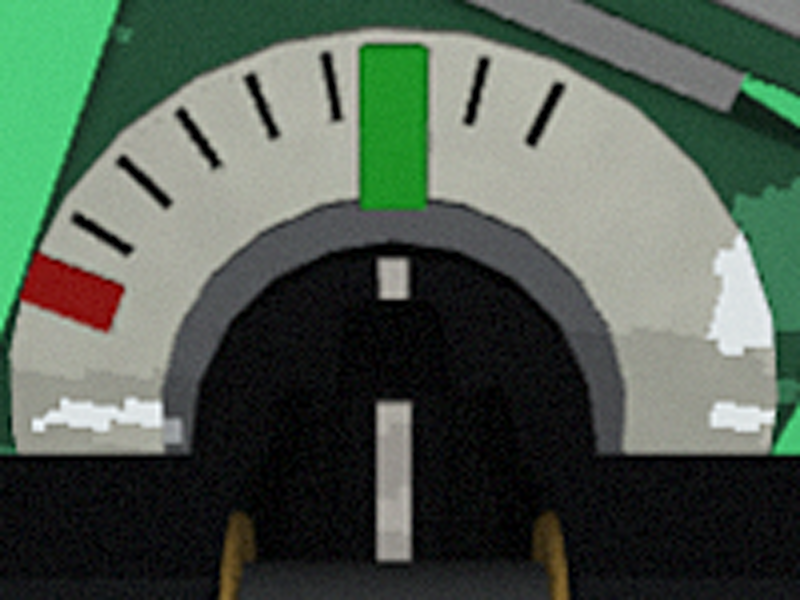

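View pics/m6.png

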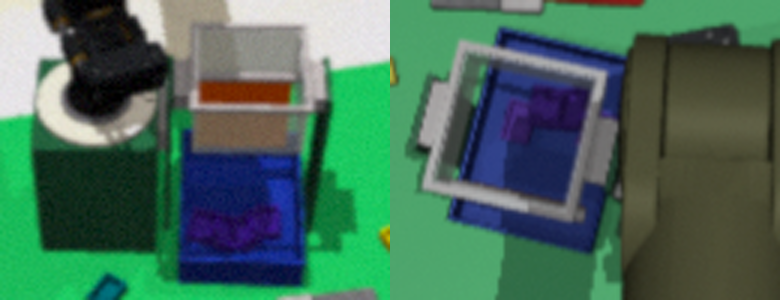

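View pics/m6w.png

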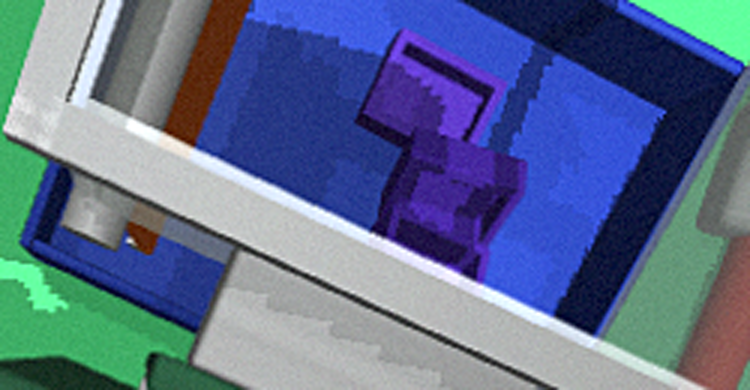

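>>> play_rows:
  series: [0,0,0,0,0,0,0,0,0,0,0,0,0,0,0,0,0,0,0,0,0,0,0,0,0,0,0,0,0,0,0,0,0,0,0,0,0,0,0,0,0,0,0,0,0,0,0,0,0,0,0,0,0,0,0,0,0,0,0,0,0,0,0,0,0,0,0,0,0,0]

```text
time: 7.32
position: [0.4627, -0.0286, 0.1941]
tool_rot: [2.01, 2.413, 0.001]
ft_force: [5.9, -0.5, -3.6]
grip_width: 0.155
```

>>> play_rows:
  series: [0,0,0,0,0,0,0,0,0,0,0,0,0,0,0,0,0,0,0,0,0,0,0,0,0,0,0,0,0,0,0,0,0,0,0,0,0,0,0,0,0,0]

```text
time: 7.82
position: [0.4627, -0.0286, 0.1941]
tool_rot: [2.01, 2.413, 0.001]
ft_force: [4.4, -0.1, -4.6]
grip_width: 0.16
```

```bash
python3 - <<'E'
from h import *
from bench import *
s=get_state();X=Ro.from_rotvec(s["tool_rot"]).as_matrix()[:,0];print(s["time"],np.degrees(np.arctan2(X[1],X[0])),s["torque"])
for n in("wrist","scene"):
    d=get_image(n);pickle.dump(d,open(n+"7.pkl","wb"))
    cv2.imwrite(f"pics/{n}7.png",cv2.convertScaleAbs(d["frame"][:,:,::-1],alpha=1.5))
a=cv2.imread("pics/scene7.png")[145:245,285:365]
cv2.imwrite("pics/m7.png",cv2.resize(a,None,fx=6,fy=6,interpolation=cv2.INTER_CUBIC))
E
```

```text
7.8167 100.42331580741204 [-0.15630261 -1.32289888 -0.01583233]
```

View pics/m7.png

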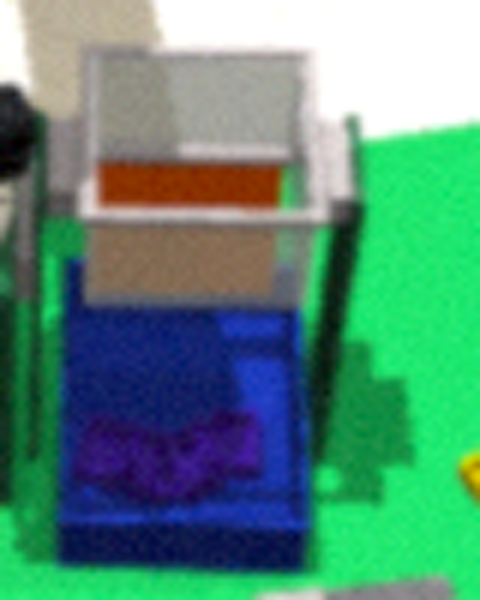

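View pics/wrist7.png

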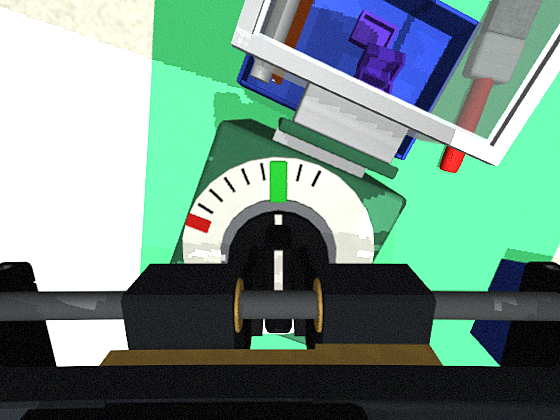

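>>> play_rows:
  series: [0,0,0,0,0,0,-6,0,0,0,0,0,0,-12,0,0,0,0,0,0,-18,0,0,0,0,0,0,-24,0,0,0,0,0,0,-30,0,0,0,0,0,0,-36,0,0,0,0,0,0,-42,0,0,0,0,0,0,-48,0,0,0,0,0,0,-54,0,0,0,0,0,0,-59]

```text
time: 8.75
position: [0.4621, -0.029, 0.1941]
tool_rot: [-0.555, -3.092, 0.001]
ft_force: [3.3, -2.0, -2.3]
grip_width: 0.157
```

>>> play_rows:
  series: [0,0,0,0,0,0,-4,0,0,0,0,0,0,-7,0,0,0,0,0,0,-8,0,0,0,0,0,0,-8,0,0,0,0,0,0,-8,0,0,0,0,0,0,-8]

```text
time: 9.25
position: [0.4621, -0.0291, 0.1941]
tool_rot: [-0.346, -3.122, 0.001]
ft_force: [2.8, -2.7, -1.7]
grip_width: 0.157
```

```bash
python3 - <<'E'
from h import *
from bench import *
s=get_state();X=Ro.from_rotvec(s["tool_rot"]).as_matrix()[:,0];print(s["time"],np.degrees(np.arctan2(X[1],X[0])),s["torque"],s["ft_force"])
d=get_image("wrist");pickle.dump(d,open("wrist8.pkl","wb"))
cv2.imwrite("pics/wrist8.png",cv2.convertScaleAbs(d["frame"][:,:,::-1],alpha=1.3))
E
python3 meas.py wrist8.pkl pics/w8c.png
```

```text
9.25 167.3491349132585 [-0.48670003 -0.7497118   0.02544479] [ 2.8497984  -2.73873804 -1.70301595]
green (575, array([348.6, 227.3])) [0.4546 0.0154 0.182 ] ang 100.68
red (314, array([277.8, 169.7])) [ 0.4117 -0.0182  0.182 ] ang 168.15
```

View pics/w8c.png

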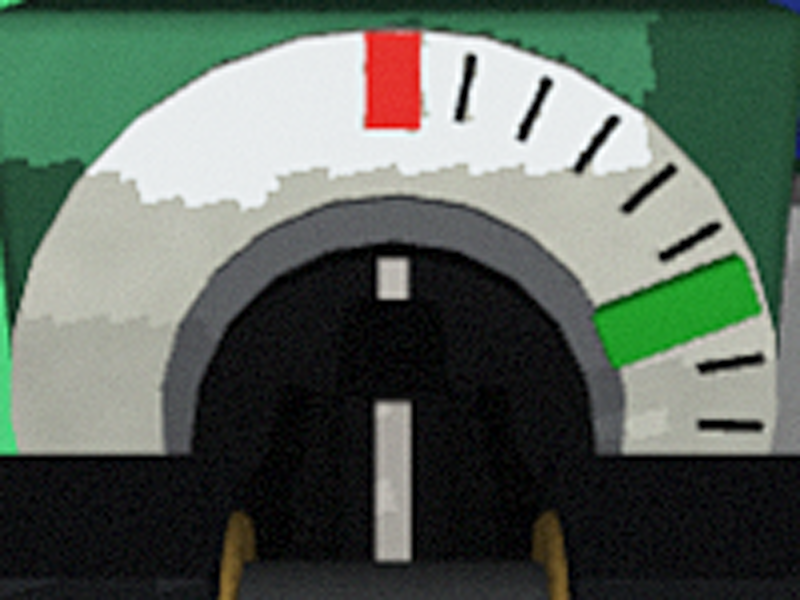

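>>> play_rows:
  series: [0,0,0,0,0,0,-1,0,0,0,0,0,0,-2,0,0,0,0,0,0,-2,0,0,0,0,0,0,-2]

```text
time: 9.63
position: [0.462, -0.0291, 0.1941]
tool_rot: [-0.292, -3.128, 0.001]
ft_force: [0.9, -3.4, -0.9]
grip_width: 0.16
```

```bash
python3 - <<'E'
from h import *
from bench import *
s=get_state();X=Ro.from_rotvec(s["tool_rot"]).as_matrix()[:,0];print(s["time"],np.degrees(np.arctan2(X[1],X[0])),s["torque"],s["ft_force"])
E
```

```text
9.6333 169.34093318455902 [-0.70648133 -0.53624294 -0.5804575 ] [ 0.94995451 -3.41818044 -0.8534642 ]
```

>>> play_rows:
  series: [60,0,0,0,0,0,0,60,0,0,0,0,0,0,60,0,0,0,0,0,0,60,0,0,0,0,0,0,60,0,0,0,0,0,0,60,0,0,0,0,0,0,60,0,0,0,0,0,0,60,0,0,0,0,0,0]

```text
time: 10.3
position: [0.4622, -0.0286, 0.194]
tool_rot: [-0.29, -3.128, -0.0]
ft_force: [0.4, 0.1, 0.2]
grip_width: 0.582
```

>>> play_rows:
  series: [60,0,0,-0.01,0,0,0,60,0,0,-0.03,0,0,0,60,0,0,-0.06,0,0,0,60,0,0,-0.09,0,0,0,60,0,0,-0.09,0,0,0,60,0,0,-0.09,0,0,0]

```text
time: 10.8
position: [0.4634, -0.0287, 0.2863]
tool_rot: [0.29, 3.124, -0.001]
ft_force: [-0.1, 0.4, -0.7]
grip_width: 0.599
```

```bash
python3 - <<'E'
from h import *
from bench import *
s=get_state();print(s["time"],s["position"],s["grip_width"],s["ft_force"])
for n in("wrist","top","scene"):
    d=get_image(n);pickle.dump(d,open(n+"9.pkl","wb"))
    cv2.imwrite(f"pics/{n}9.png",cv2.convertScaleAbs(d["frame"][:,:,::-1],alpha=1.3))
a=cv2.imread("pics/scene9.png")[145:245,235:365];b=cv2.imread("pics/top9.png")[205:305,180:310]
cv2.imwrite("pics/m9.png",np.hstack([cv2.resize(x,(390,300),interpolation=cv2.INTER_CUBIC) for x in (a,b)]))
E
python3 meas.py wrist9.pkl pics/w9c.png
```

```text
10.8 [ 0.46343177 -0.02865964  0.28633962] 0.5992903938292719 [-0.13324569  0.36974643 -0.68185285]
green (264, array([325.7, 191.6])) [0.4548 0.0154 0.182 ] ang 100.42
red (141, array([279.2, 150. ])) [ 0.4118 -0.0182  0.182 ] ang 168.08
```

View pics/wrist9.png

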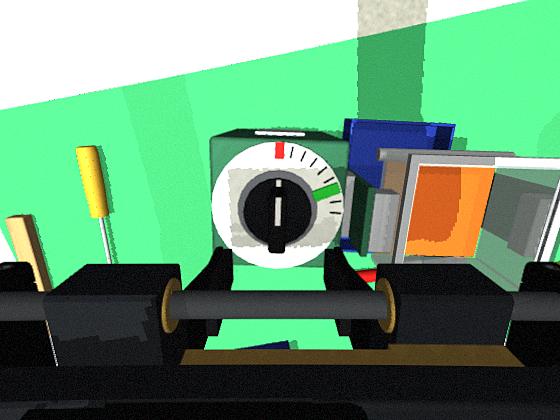

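View pics/m9.png

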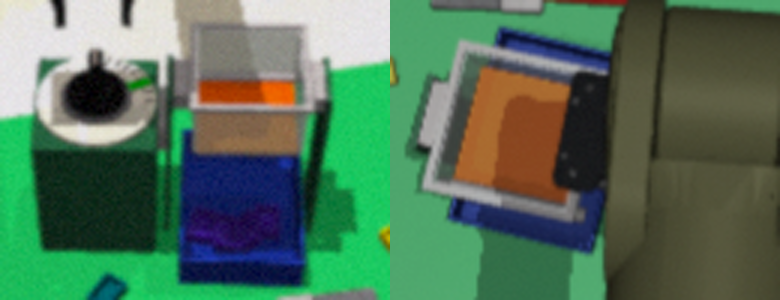

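View pics/w9c.png

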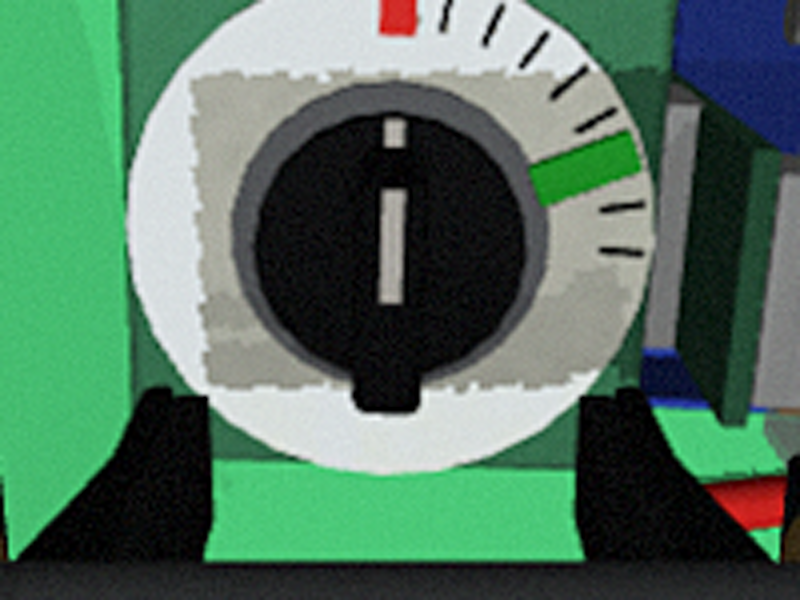

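View pics/scene9.png

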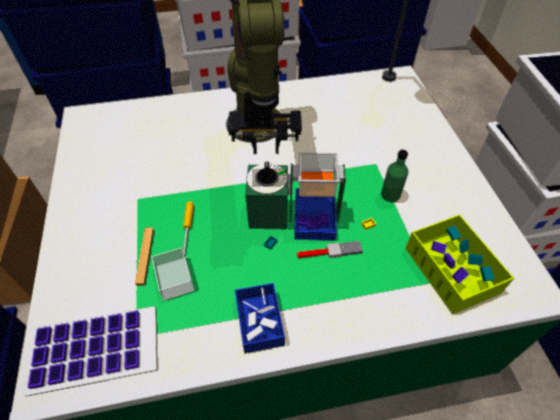

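```bash
python3 - <<'E'
from bench import *
s=get_state();print(s["ft_force"]);print(close_job())
E
```

```text
[ 0.20779218 -0.5334678  -0.80476695]
the job is handed in; nothing more can be done
None
```

I turned the knob about 67° clockwise to the green index and held it there for about 2 s while the shells dropped. I then turned it back to the home stop, let go and raised the gripper about 9 cm clear. It took about 11 s, and the job is handed in.

**At the index:** the pointer and the green tab lined up in the wrist image to within about half a degree. The pointer came up to the index from below and never went visibly past it.

**Back home:** the twist on the wrist rose to about 0.58 N m against the stop, well above the knob's roughly 0.1 N m friction. After I let go, the pointer was in line with the red mark.

**Shells:** the trap door is shut and the hopper is empty, with the purple shells lying in the tray. They are in a pile, so I could not count four one by one. I conclude all four are there because the hopper is empty and none are visible on the table.

**Everything else:** the tray and the other objects look unmoved in the last pictures. No check failed; the readings of the home and green angles differed by 1 to 2° between views, so I made the final alignment directly in the wrist image.

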